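# Shut the tap and lock the tilting dispensing can back

## Robot

A 6-joint arm with a two-finger parallel gripper is mounted at the origin on the work surface. World frame = base frame: x ahead of the robot, y to its left, z up, the work surface at z = 0. Lengths are in m, angles in degrees, forces in N, time in s.
With the tool pointing down it reaches from about 0.3 to 0.75 m from the base axis. Payload 8.5 kg.
Tool frame: the origin (TCP) lies on the centre line of the jaws, within the pads' length; the fingertips stand 14 mm ahead of it and the grasp point (between the pads) lies 5 mm behind it; z points along the fingers, x is the direction in which the jaws open and shut, and the axes are right-handed (so a half turn about z gives the same grasp; the last joint's range is limited). The gripper opens to 85 mm and grips with 20 to 120 N. Pads are 22 mm wide; open, the fingers measure 114 mm over their backs; the gripper's body (76 mm by 85 mm) begins 54 mm behind the grasp point. The pads swing forward as they close: fully open they stand 13 mm farther back than shut.
Start: joints at [52.523, 21.807, 74.336, -0, 83.858, -12.336], TCP at [0.234, 0.498, 0.245] pointing down, gripper open.
Joint ranges: [-178.18, 178.18], [-50.72, 133.34], [12.68, 142.11], [-81.47, 261.47], [9.98, 163.14], [-165.26, 165.26]. Speed limits (degrees/s): [136.94, 136.94, 180, 180, 180, 180].

## Interface

Orientations are given as a 3x3 rotation matrix whose columns are the frame's x, y, z axes.
In Python, from rig import * gives the robot as it stands.
- The arm moves only by the shell command python3 -m crank 'ROWS' [FORCE]. ROWS is JSON, one flat list of numbers, 7 for each row, row after row: the turn, a rotation vector about the world's x, y, z in rad, then the shift along the world's x, y, z in m, then the opening in per cent of the stroke, from 0 (shut) to 100 (fully open). A call has 1 to 20 rows; each row shifts and turns the commanded pose from where the row before left it; what a row does not reach is not made up. A row lasts 1/10 s, in which the tool goes at most 50 mm and 8.59 degrees, less where a joint would pass 70% of its speed; a pose out of reach is approached as far as the arm can. A call is refused whole if a number of a shift passes 0.05 or a number of a turn 0.15, either way. A call with a gripper value outside its range is refused whole. The fingers move at their own pace and stop on an object; FORCE is the grip in N (left out, the last holds). Time passes only in rows, so rows that do not move let the fingers close. It gives the time, the measured TCP pose, the force and the opening at its end, in the units of the state.
- observe(): the state, without advancing time (a new reading comes with each control period).
- get_image(name): name is "scene" or "top"; returns a dict with "frame" (420x560x3 uint8, red, green, blue), "fov_y" (degrees; the focal length in pixels is half the picture's height over the tangent of half this angle, whatever the lens; pixels are square), "cx", "cy" (the principal point, pixels), "world_to_cam" (4x4, takes a point from world to camera coordinates). Camera axes: x right, y up, looking along -z (the intrinsics and any distortion apply to the point x, -y, -z); pixel columns grow to the right and rows downward; lengths in m; the calibration is good to about 2 mm. A picture is of the moment at which its call begins. There is no depth.
- close_job(): hands the job in, once; it reports no verdict.
The state is a dict: "time_s": time; "q": joint angles; "qvel": joint speeds; "joint_efforts": joint torques, N m; "position": TCP position; "tool_rot": TCP orientation; "ft_force": force on the tool from outside, world axes, zero at the start; "wrist_torque": the same for the moment, N m; "grip_width": finger opening in m.
Only numpy, scipy, OpenCV 4.12 (cv2) and the standard library are available. Lean on these libraries where they do the work, as an engineer would, in place of code of your own. Each camera call takes 0.05 s, during which the arm holds its last target. There are 200 camera calls.

## Task

Dispensing is over: shut the tap of the tilted steel can fully before the can is moved. Then pull out the spring plunger that locks the cradle and give it a quarter turn so that it stays out by itself, ease the can back, nose up, until it rests on its rear stop, and turn the plunger home so that it springs in and locks the can there. Leave the beaker, jar, bottle and sieve as they stand.

Things in the scene. Friction and masses are not known exactly. Their poses are not given: they have to be found in the camera images.
- stand: Fixed steel stand of the can: base plate 200 x 215 mm, two upright cheeks 156 mm apart. Origin: on the bench, below the middle of the pivot axis. Its x axis points away from the can's nose, y along the pivot axis, z up. The nose (with the tap) points to the stand's -x, roughly at the robot; the plunger is on the stand's -y side. Its place and yaw vary.
- trunnion (a point): Middle of the can's pivot axis, 185 mm above the bench; fixed. Axes as the stand's; the can swings about its y axis.
- can (a joint): Pitch of the can in its cradle, rad. 0 = pouring, nose 30 degrees down (start, locked by the plunger; front stop). It grows as the nose rises; 0.873 = nose 20 degrees up, at rest on the rear stop, where the second notch lies under the plunger. Friction about 0.45 N m holds it where it is left (about 4 to 6 N at the bar). The plunger locks it with 1 to 2 degrees of play.
- tipping_bar (a point): Middle of the round steel bar over the can by which it is tipped: 12 mm thick, along the pivot axis, 84 mm clear between its legs, 115 mm from the pivot axis and 55 mm from the can's surface to its centre. Turns with the can: frame x away from the nose, y along the bar, z from the pivot out to the bar (leans 30 degrees towards the nose when pouring, 20 degrees the other way when back). It moves towards the stand's +x as the can is tipped back.
- tap_axis (a point): Point on the tap's stem axis, level with the handle's grip; fixed to the can. Frame as the can's: its z is the stem axis, which leans 30 degrees from vertical towards the nose while the can pours; its -x is the way the outlet pipe points. 50 mm above the pipe's centre line.
- tap (a joint): Quarter-turn ball valve of the can, rad. 0 = fully open (handle along the outlet pipe, pointing to the outlet), 1.571 = fully shut against the hard stop (handle square across the pipe, pointing to the can's +y, away from the plunger). Closing is clockwise seen from above. Starts open, up to 0.5 rad off. Friction about 0.25 N m (4 N at the grip); stays where left.
- tap_grip (a point): Middle of the black grip of the tap's handle, 66 mm from the stem axis; the grip is 62 mm long, 15 mm wide, 11 mm high. Frame of the handle: -x from the stem out along the handle, z along the stem axis, outward. 25 mm of free space under and beside it.
- pin (a joint): How far the spring plunger is pulled out along its axis, m. 0 = fully in, its 9 mm pin 9 mm deep in a notch of the can's index quadrant. A cross bar under the T-handle lies in a deep slot of the sleeve: above 0.016 it clears the sleeve's top and the handle can be turned; turned a quarter it drops back to 0.013 into a rest notch 3 mm deep and stays out, clear of the quadrant. Travel ends at 0.022. The spring pulls in with 8 N at 0 and 14 N at 0.018.
- tee (a joint): Turn of the plunger's T-handle about the plunger's axis, rad, limits +-1.8; positive is counter-clockwise seen from outside. 0 = over the deep slot (T-bar in the plane of the quadrant, start), +1.571 or -1.571 = over the rest notch (T-bar along the pivot axis). It can turn only while pulled beyond 0.016; to leave the rest notch it must be pulled 3 mm again, and turned back to 0 (within 0.1) it springs in (its round tip centres the can in the notch if it is a few degrees off).
- tee_grip (a point): Middle of the plunger's black T-handle, a bar 46 mm long, 14 mm thick, 18 mm high on a 10 mm stem, its underside 20 mm clear of the slotted sleeve (28 mm across) when in. Frame turns with the handle: z is the plunger's axis, outward (35 degrees from vertical, leaning to the stand's -x), x along the T-bar, y across its flats. 152 mm from the pivot axis when in, 102 mm to the stand's -y side of the can's middle.
- beaker: Loose steel beaker, 72 mm wide, 62 mm high, on the bench under the outlet; origin at the middle of its underside. To be left alone.
- jar: Loose white plastic jar, 86 mm wide, 125 mm high, standing on the bench; origin at the middle of its underside. To be left alone.
- amber: Loose amber glass bottle, 60 mm wide, 120 mm high, standing on the bench; origin at the middle of its underside. To be left alone.
- sieve: Loose steel sieve ring, 100 mm wide, 30 mm high, lying on the bench; origin at the middle of its underside. To be left alone.

How it is judged (in metres and radians):
On the way, in this order (a step that is already met when the one before it is completed fails the run):
1. the tap is shut fully, its handle on the stop (value of joint tap above 1.48 rad), for 0.2 s.
2. the plunger stays out in its rest notch, untouched (value of joint pin above 0.01 m and (value of joint tee above 1.3 rad or value of joint tee below -1.3 rad) and contact force between the fingers and tee below 0.2 N), for 0.2 s.
3. the can is tipped back onto its rear stop while the plunger is parked (value of joint can above 0.8 rad and value of joint pin above 0.01 m), for 0.2 s.
At the end, for the whole second after the job is handed in: The tap's handle is within 5 degrees of its shut stop, the can is nose up within 3 degrees of its rear stop and at rest, the plunger is in to within 3 mm in that notch (value of joint tap above 1.48 rad and value of joint can above 0.82 rad and value of joint pin below 0.003 m and velocity of joint can between -0.05 and 0.05 rad/s); the robot touches nothing.
It fails at once if the can is moved off its pouring position with the tap not shut (value of joint can above 0.1 rad and value of joint tap below 1.4 rad).
It fails at once if the can is slammed (faster than 2.5 rad/s) (velocity of joint can above 2.5 rad/s).
It fails at once if the beaker is shifted more than 25 mm or tipped (distance of beaker from where it was at the start of the episode above 0.025 m or angle between beaker's own z axis and vertical above 0.3 rad).
It fails at once if the jar, bottle or sieve is shifted more than 25 mm or tipped (distance of any of jar, amber, sieve from where it was at the start of the episode above 0.025 m or angle between any of jar, amber, sieve's own z axis and vertical above 0.3 rad).
It also fails if it takes over 72 s, if anything falls off the work surface, if the arm or the gripper's body presses on something with over 40 N, if the wrist force passes 120 N, or if a joint passes its speed limit or range.

## Working session

There is one attempt and no reset: what is moved stays moved. The work goes in short steps, Python scripts to look and compute and a shell command to move; the robot and the scene stay as the last step left them, time stands still between calls to the robot, and variables do not carry over. Pictures are saved under pics/ and viewed, about 8 in all and at most 12, crops included, and the job is handed in when it is done.

```bash
ls; mkdir -p pics
python3 - <<'E'
from rig import *
import cv2
for n in("scene","top"):
    g=get_image(n); print(n,g["fov_y"],g["cx"],g["cy"],g["world_to_cam"],[k for k in g])
    cv2.imwrite(f"pics/{n}0.png",g["frame"][:,:,::-1])
E
```

```text
pics
scene 45.4689847080879 275.4530594065442 225.98931488410253 [[-0.17797514  0.98390608 -0.01592712  0.08867751]
 [-0.80961161 -0.13720931  0.57070365  0.3470806 ]
 [ 0.55933344  0.11446584  0.82100163 -1.6121847 ]
 [ 0.          0.          0.          1.        ]] ['frame', 'fov_y', 'cx', 'cy', 'world_to_cam']
top 55.76617881320183 282.0242499189613 209.53262507381623 [[-1.75437809e-01 -9.84490012e-01 -9.95723270e-04  8.88132489e-02]
 [ 9.62233783e-01 -1.71685380e-01  2.11258791e-01 -6.00397625e-01]
 [-2.08153121e-01  3.61046607e-02  9.77429656e-01 -9.96975315e-01]
 [ 0.00000000e+00  0.00000000e+00  0.00000000e+00  1.00000000e+00]] ['frame', 'fov_y', 'cx', 'cy', 'world_to_cam']
```

View pics/scene0.png

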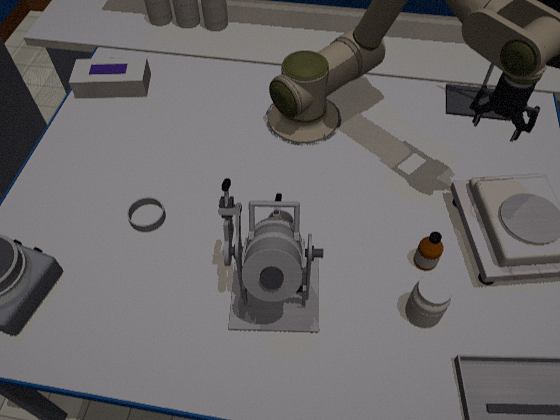

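View pics/top0.png

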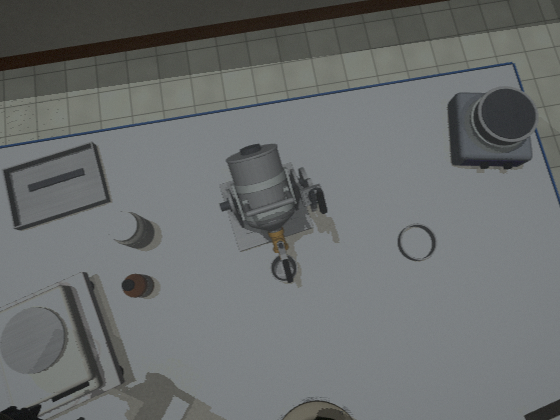

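The scene view looks from behind the can toward the robot, and the top view has the robot at the bottom. Can at about (265,190) in top and the plunger at (320,195). I'll enlarge both.

Run:
```python
import cv2,numpy as np
a=cv2.imread("pics/top0.png")[135:285,210:340];b=cv2.imread("pics/scene0.png")[170:320,205:335]
f=lambda i:cv2.convertScaleAbs(cv2.resize(i,None,fx=4,fy=4,interpolation=cv2.INTER_CUBIC),alpha=1.3,beta=10)[:600,:400*2]
a,b=f(a),f(b)
# ticks every 10px
for im,(x0,y0) in((a,(210,135)),(b,(205,170))):
    for k in range(0,150,10):
        cv2.putText(im,str(y0+k),(0,4*k+4),0,.35,(0,0,255),1);cv2.line(im,(25,4*k),(32,4*k),(0,0,255),1)
    for k in range(10,130,10):
        cv2.putText(im,str(x0+k),(4*k-10,10),0,.35,(0,0,255),1);cv2.line(im,(4*k,12),(4*k,18),(0,0,255),1)
cv2.imwrite("pics/a.png",a);cv2.imwrite("pics/b.png",b)
```

```text
(no output)
```

View pics/a.png

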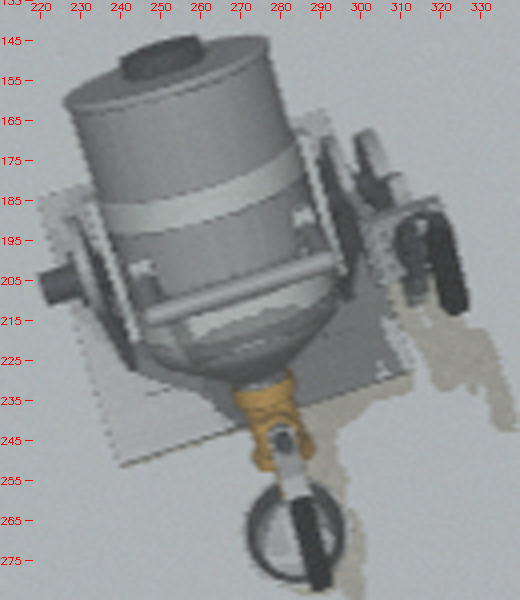

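View pics/b.png

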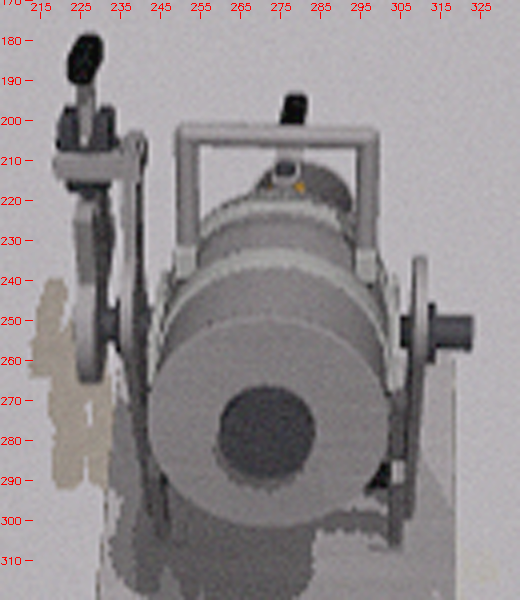

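```bash
cat > geo.py <<'E'
import numpy as np
F={"scene":(210/np.tan(np.radians(45.4689847080879/2)),275.453,225.989),"top":(210/np.tan(np.radians(55.76617881320183/2)),282.024,209.533)}
W={"scene":np.array([[-0.17797514,0.98390608,-0.01592712,0.08867751],[-0.80961161,-0.13720931,0.57070365,0.3470806],[0.55933344,0.11446584,0.82100163,-1.6121847]]),
"top":np.array([[-1.75437809e-01,-9.84490012e-01,-9.95723270e-04,8.88132489e-02],[9.62233783e-01,-1.71685380e-01,2.11258791e-01,-6.00397625e-01],[-2.08153121e-01,3.61046607e-02,9.77429656e-01,-9.96975315e-01]])}
def proj(n,P):
    f,cx,cy=F[n];c=W[n][:,:3]@np.asarray(P)+W[n][:,3];return np.array([cx+f*c[0]/-c[2],cy+f*-c[1]/-c[2]])
def ray(n,p):
    f,cx,cy=F[n];R,t=W[n][:,:3],W[n][:,3];d=R.T@np.array([(p[0]-cx)/f,-(p[1]-cy)/f,-1]);return -R.T@t,d/np.linalg.norm(d)
def plane(n,p,z):
    o,d=ray(n,p);return o+d*(z-o[2])/d[2]
def tri(pt,ps):
    A=0;b=0;L=[ray("top",pt),ray("scene",ps)]
    for o,d in L:
        M=np.eye(3)-np.outer(d,d);A=A+M;b=b+M@o
    x=np.linalg.solve(A,b);return x,[round(1e3*np.linalg.norm((np.eye(3)-np.outer(d,d))@(x-o)),1) for o,d in L]
def Ry(a):
    c,s=np.cos(a),np.sin(a);return np.array([[c,0,s],[0,1,0],[-s,0,c]])
def Rz(a):
    c,s=np.cos(a),np.sin(a);return np.array([[c,-s,0],[s,c,0],[0,0,1]])
E
python3 - <<'E'
from geo import *
from scipy.optimize import least_squares
np.set_printoptions(precision=4,suppress=True)
# nose toward robot: stand x ~ +world x. top image: left end = +y
L=tri((247.5,213.5),(298.7,204));R=tri((292.5,199.5),(250,203))
T=tri((321.7,200.5),(226.2,184.5));G=tri((287,271.2),(278.5,197));print("barL",L,"barR",R,"T",T,"grip",G)
obs=[("top",(-.0575,.048,.0996),(247.5,213.5)),("top",(-.0575,-.048,.0996),(292.5,199.5)),("scene",(-.0575,.048,.0996),(298.7,204)),("scene",(-.0575,-.048,.0996),(250,203)),
("top",(-.0872,-.102,.1245),(321.7,200.5)),("scene",(-.0872,-.102,.1245),(226.2,184.5))]
def r(v): return np.concatenate([proj(n,Rz(v[2])@np.array(P)+[v[0],v[1],.185])-p for n,P,p in obs])
s=least_squares(r,[.5,0,.2]);X,Y,a=s.x;print(X,Y,np.degrees(a));print(s.fun.reshape(-1,2))
O=np.array([X,Y,.185]);C=Rz(a)@Ry(np.radians(-30))  # can axes
print("C",C,"bar",O+C@[0,0,.115],"T",O+Rz(a)@[-.0872,-.102,.1245])
print("grip in can",C.T@(G[0]-O))
for c in [(-.1,-.108,0),(.1,-.108,0)]: pass
for p in[(240.5,251.5),(312,228)]: print("plate corner",Rz(a).T@(plane("top",p,.0)-[X,Y,0]))
for p,z,n in[((434,242.5),.03,"amb")]:pass
for nm,p,z in[("beaker",(283.5,266),.062),("jar",(126,229),.125),("amber",(131,286),.12),("sieve",(416,242),.03)]:print(nm,plane("top",p,z))
E
```

```text
barL (array([0.5632, 0.0645, 0.2874]), [np.float64(1.6), np.float64(1.6)]) barR (array([ 0.5768, -0.0356,  0.2866]), [np.float64(0.2), np.float64(0.2)]) T (array([ 0.5576, -0.0905,  0.3141]), [np.float64(1.2), np.float64(1.2)]) grip (array([ 0.4394, -0.0005,  0.1418]), [np.float64(0.1), np.float64(0.1)])
0.6268257605930577 0.023017390141931247 8.764335832341557
[[ 0.7583  0.5237]
 [-1.0672  0.1446]
 [-2.0456  0.4182]
 [ 1.2076  0.9166]
 [-0.3551  1.3222]
 [-0.4425  0.7684]]
C [[ 0.8559 -0.1524 -0.4942]
 [ 0.132   0.9883 -0.0762]
 [ 0.5     0.      0.866 ]] bar [0.57   0.0143 0.2846] T [ 0.5562 -0.0911  0.3095]
grip in can [-0.1851  0.0053  0.057 ]
plate corner [-0.0885  0.1058  0.    ]
plate corner [-0.0905 -0.1044  0.    ]
beaker [0.4586 0.0045 0.062 ]
jar [0.6131 0.3757 0.125 ]
amber [0.4721 0.3787 0.12  ]
sieve [ 0.4614 -0.3612  0.03  ]
```

```bash
cat >> geo.py <<'E'
X,Y,a=.6268,.0230,np.radians(8.76)
O=np.array([X,Y,.185]);S=Rz(a);C=S@Ry(np.radians(-30))
from scipy.spatial.transform import Rotation as Ro
def go(p,R,Rt,pt):
    w=Ro.from_matrix(Rt@R.T).as_rotvec();d=pt-p
    print("turn",w.round(3),"shift",d.round(4),"rows>=",round(max(np.linalg.norm(w)/.145,np.linalg.norm(d)/.048),1),"->",pt.round(4))
    return pt,Rt
def cols(x,z): return np.column_stack([x,np.cross(z,x),z])
E
python3 - <<'E'
from rig import *
from geo import *
np.set_printoptions(precision=4,suppress=True)
s=observe();p,R=np.array(s["position"]),np.array(s["tool_rot"]);print(p,R,s["ft_force"],s["grip_width"])
stem=C@[-.119,0,.057]+O;print("stem",stem,[proj(n,stem) for n in F])
for th in(0,5,10,-5):
    t=np.radians(th);print(th,[proj(n,stem+C@[-.066*np.cos(t),.066*np.sin(t),0]) for n in F])
for nm,x in(("Cy",C[:,1]),("-Cy",-C[:,1]),("Cx",C[:,0]),("-Cx",-C[:,0])):
    Rt=cols(x,-C[:,2]);print(nm,Ro.from_matrix(Rt@R.T).as_rotvec())
def fing(th,g,up=.004,r=.062):
    t=np.radians(th);return stem+C@[-r*np.cos(t)-g*np.sin(t),r*np.sin(t)-g*np.cos(t),up]
Rt=cols(-C[:,1],-C[:,2])
q=go(p,R,Rt,fing(0,.045,.06))
q=go(*q,Rt,fing(0,.045))
for th,g in((5,.024),(25,.024),(45,.025),(65,.024),(80,.021),(90,.018)): q=go(*q,Rt,fing(th,g))
E
```

```text
[0.2335 0.4977 0.2448] [[ 0.4249  0.9053 -0.0008]
 [ 0.9053 -0.4249 -0.001 ]
 [-0.0012 -0.0002 -1.    ]] [-0.6929 -0.2488 -0.2117] 0.08559177559467007
stem [0.4968 0.003  0.1749] [array([275.6193, 207.3501]), array([281.4121, 246.2395])]
0 [array([276.4191, 196.9759]), array([289.1589, 270.4297])]
5 [array([278.7221, 197.0381]), array([286.858 , 271.1247])]
10 [array([281.0049, 197.1753]), array([284.514, 271.635])]
-5 [array([274.1109, 196.9888]), array([291.4002, 269.5552])]
Cy [-0.0745 -0.5262  0.5783]
-Cy [ 0.6858 -0.1003 -2.4757]
Cx [ 0.3269 -0.4373 -0.9559]
-Cx [-0.51   -0.382   2.1042]
turn [ 0.686 -0.1   -2.476] shift [ 0.1874 -0.552  -0.049 ] rows>= 17.7 -> [ 0.4209 -0.0543  0.1958]
turn [0. 0. 0.] shift [ 0.0277  0.0043 -0.0485] rows>= 1.2 -> [ 0.4486 -0.05    0.1473]
turn [0. 0. 0.] shift [-0.0056  0.0259 -0.0009] rows>= 0.6 -> [ 0.443  -0.0241  0.1464]
turn [0. 0. 0.] shift [-0.0056  0.0224 -0.0012] rows>= 0.5 -> [ 0.4373 -0.0017  0.1452]
turn [0. 0. 0.] shift [0.0008 0.0221 0.0024] rows>= 0.5 -> [0.4382 0.0204 0.1476]
turn [0. 0. 0.] shift [0.0086 0.0214 0.0068] rows>= 0.5 -> [0.4467 0.0418 0.1544]
turn [0. 0. 0.] shift [0.0124 0.0134 0.0083] rows>= 0.4 -> [0.4591 0.0553 0.1626]
turn [0. 0. 0.] shift [0.0108 0.0063 0.0067] rows>= 0.3 -> [0.47   0.0616 0.1693]
```

```bash
python3 -m crank '[-0.0053,-0.0376,0.0413,0.0134,-0.0394,-0.0035,0, -0.0053,-0.0376,0.0413,0.0134,-0.0394,-0.0035,0, -0.0053,-0.0376,0.0413,0.0134,-0.0394,-0.0035,0, -0.0053,-0.0376,0.0413,0.0134,-0.0394,-0.0035,0, -0.0053,-0.0376,0.0413,0.0134,-0.0394,-0.0035,0, -0.0053,-0.0376,0.0413,0.0134,-0.0394,-0.0035,0, -0.0053,-0.0376,0.0413,0.0134,-0.0394,-0.0035,0, -0.0053,-0.0376,0.0413,0.0134,-0.0394,-0.0035,0, -0.0053,-0.0376,0.0413,0.0134,-0.0394,-0.0035,0, -0.0053,-0.0376,0.0413,0.0134,-0.0394,-0.0035,0, -0.0053,-0.0376,0.0413,0.0134,-0.0394,-0.0035,0, -0.0053,-0.0376,0.0413,0.0134,-0.0394,-0.0035,0, -0.0053,-0.0376,0.0413,0.0134,-0.0394,-0.0035,0, -0.0053,-0.0376,0.0413,0.0134,-0.0394,-0.0035,0, 0,0,0,0,0,0,0, 0,0,0,0,0,0,0]' 40
python3 - <<'E'
from rig import *
from geo import *
s=observe();print(s["time_s"],s["q"],s["grip_width"])
go(np.array(s["position"]),np.array(s["tool_rot"]),cols(C[:,1],-C[:,2]),np.array([.4486,-.05,.1473]))
E
```

```text
time_s: 1.7
position: [0.4124, -0.0251, 0.1979]
tool_rot: [[-0.124, 0.875, 0.467], [0.992, 0.102, 0.071], [0.015, 0.472, -0.881]]
ft_force: [0.4, -0.0, 0.2]
grip_width: 0.0
1.7 [ -31.0196076     1.63150334  116.12864049   26.31668525   42.92163388
 -144.31940474] 2.254451424531386e-05
turn [-0.01  -0.033  0.029] shift [ 0.0362 -0.0249 -0.0506] rows>= 1.4 -> [ 0.4486 -0.05    0.1473]
```

```bash
python3 -m crank '[-0.005,-0.0165,0.0145,0.004,-0.0145,-0.001,0, -0.005,-0.0165,0.0145,0.004,-0.0145,-0.001,0, 0,0,0,0.0095,0.0014,-0.0162,0, 0,0,0,0.0095,0.0014,-0.0162,0, 0,0,0,0.0095,0.0014,-0.0162,0, 0,0,0,0,0,0,0]'
python3 - <<'E'
from rig import *
from geo import *
import cv2
s=observe();print(s["time_s"],s["q"],s["grip_width"])
go(np.array(s["position"]),np.array(s["tool_rot"]),cols(C[:,1],-C[:,2]),np.array([.4430,-.0241,.1464]))
a=get_image("top")["frame"][200:300,230:340];b=get_image("scene")["frame"][150:250,220:330]
cv2.imwrite("pics/c.png",cv2.resize(np.hstack([a,b])[:,:,::-1],None,fx=3.6,fy=3.6,interpolation=2))
E
```

```text
time_s: 2.3
position: [0.4489, -0.0473, 0.1463]
tool_rot: [[-0.158, 0.856, 0.492], [0.987, 0.136, 0.08], [0.002, 0.499, -0.867]]
ft_force: [-0.4, 0.6, -0.1]
grip_width: 0.0002
2.3 [ -31.96011338   11.25213095  117.37919837   36.55853919   33.47301129
 -158.77351803] 0.0001628151160124635
turn [-0.001 -0.002 -0.006] shift [-0.0059  0.0232  0.0001] rows>= 0.5 -> [ 0.443  -0.0241  0.1464]
```

View pics/c.png

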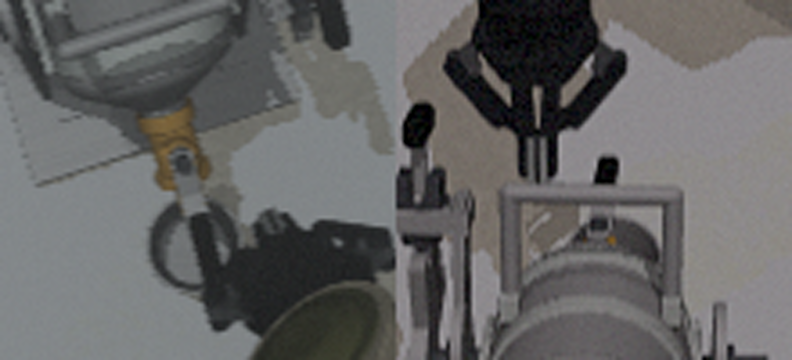

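The top view shows the closed fingers about 20 mm beside the grip (handle at crop x≈210, fingers ≈250). J6 is close to its limit, so I'll turn the tool half round before pushing.

```bash
python3 -m crank '[0.07,0.0114,-0.1235,0,-0.001,0,0, 0.07,0.0114,-0.1235,0,-0.001,0,0, 0.07,0.0114,-0.1235,0,-0.001,0,0, 0.07,0.0114,-0.1235,0,0,0,0, 0.07,0.0114,-0.1235,0,0,0,0, 0.07,0.0114,-0.1235,0,0,0,0, 0.07,0.0114,-0.1235,0,0,0,0, 0.07,0.0114,-0.1235,0,0,0,0, 0.07,0.0114,-0.1235,0,0,0,0, 0.07,0.0114,-0.1235,0,0,0,0, 0.07,0.0114,-0.1235,0,0,0,0, 0.07,0.0114,-0.1235,0,0,0,0, 0.07,0.0114,-0.1235,0,0,0,0, 0.07,0.0114,-0.1235,0,0,0,0, 0.07,0.0114,-0.1235,0,0,0,0, 0.07,0.0114,-0.1235,0,0,0,0, 0.07,0.0114,-0.1235,0,0,0,0, 0.07,0.0114,-0.1235,0,0,0,0, 0.07,0.0114,-0.1235,0,0,0,0, 0.07,0.0114,-0.1235,0,0,0,0]'
python3 - <<'E'
from rig import *
from geo import *
s=observe();print(s["time_s"],s["q"],s["grip_width"])
go(np.array(s["position"]),np.array(s["tool_rot"]),cols(-C[:,1],-C[:,2]),np.array([.4430,-.0241,.1464]))
E
```

```text
time_s: 4.4
position: [0.4489, -0.0519, 0.1488]
tool_rot: [[0.396, -0.778, 0.488], [-0.908, -0.411, 0.082], [0.137, -0.476, -0.869]]
ft_force: [-0.5, -0.4, -0.6]
grip_width: -0.0001
4.4 [-32.62591309  11.07631673 116.84568053  35.85197934  34.53454624
   5.00630671] -8.166937868979044e-05
turn [ 0.139  0.017 -0.256] shift [-0.0059  0.0278 -0.0024] rows>= 2.0 -> [ 0.443  -0.0241  0.1464]
```

```bash
python3 -m crank '[0.07,0.009,-0.128,0,0,0,0, 0.07,0.009,-0.128,-0.001,0.003,-0.0024,0, 0,0,0,-0.0025,0.012,0,0, 0,0,0,-0.0025,0.012,0,0, 0,0,0,-0.0019,0.0075,-0.0004,0, 0,0,0,-0.0019,0.0075,-0.0004,0, 0,0,0,-0.0019,0.0075,-0.0004,0, 0,0,0,0.0003,0.0074,0.0008,0, 0,0,0,0.0003,0.0074,0.0008,0, 0,0,0,0.0003,0.0074,0.0008,0, 0,0,0,0.0029,0.0071,0.0023,0, 0,0,0,0.0029,0.0071,0.0023,0, 0,0,0,0.0029,0.0071,0.0023,0, 0,0,0,0,0,0,0]'
python3 - <<'E'
from rig import *
from geo import *
s=observe();print(s["time_s"],s["q"],s["grip_width"])
go(np.array(s["position"]),np.array(s["tool_rot"]),cols(-C[:,1],-C[:,2]),np.array([.4591,.0553,.1626]))
E
```

```text
time_s: 5.8
position: [0.4469, 0.0415, 0.1537]
tool_rot: [[0.16, -0.855, 0.493], [-0.987, -0.14, 0.078], [0.002, -0.499, -0.867]]
ft_force: [-0.3, -1.6, 0.1]
grip_width: -0.0005
5.8 [-17.08899755   9.62149896 117.76640922  27.79476392  28.10869768
  41.82480832] -0.0004805429533765722
turn [ 0.002 -0.001 -0.008] shift [0.0122 0.0138 0.0089] rows>= 0.4 -> [0.4591 0.0553 0.1626]
```

```bash
python3 -m crank '[0,0,0,0.0041,0.0046,0.003,0, 0,0,0,0.0041,0.0046,0.003,0, 0,0,0,0.0041,0.0046,0.003,0, 0,0,0,0.0036,0.0021,0.0022,0, 0,0,0,0.0036,0.0021,0.0022,0, 0,0,0,0.0036,0.0021,0.0022,0, 0,0,0,0.0017,0.0003,0.001,0, 0,0,0,0.0017,0.0003,0.001,0, 0,0,0,0,0,0,0]'
python3 - <<'E'
from rig import *
from geo import *
import cv2
s=observe();print(s["time_s"],s["q"],s["ft_force"])
a=get_image("top")["frame"][200:300,230:340];b=get_image("scene")["frame"][150:250,220:330]
cv2.imwrite("pics/d.png",cv2.resize(np.hstack([a,b])[:,:,::-1],None,fx=3.6,fy=3.6,interpolation=2))
E
```

```text
time_s: 6.7
position: [0.4692, 0.0614, 0.168]
tool_rot: [[0.159, -0.862, 0.482], [-0.987, -0.139, 0.079], [-0.001, -0.488, -0.873]]
ft_force: [-23.4, -17.2, -1.5]
grip_width: 0.0003
6.7 [-12.5139815   10.3777987  112.73710131  20.56870001  31.06606009
  53.0690003 ] [-23.3774384  -17.22903549  -1.53653022]
```

View pics/d.png

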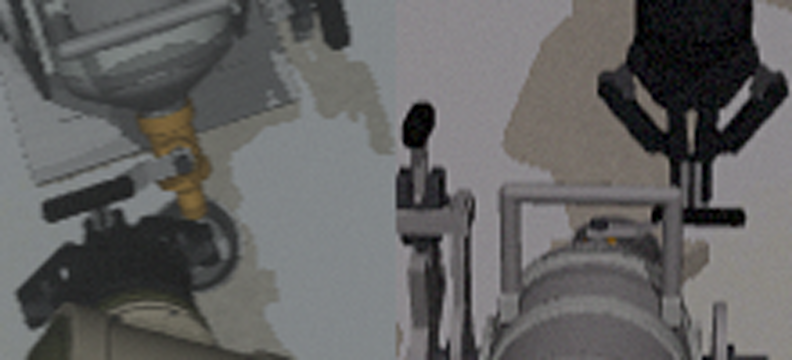

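The handle lies square across the pipe and the push reads about 29 N, so it is on its stop. Next I back off, rise, and line up with the T-handle.

```bash
python3 -m crank '[0,0,0,-0.012,-0.003,-0.007,0, 0,0,0,-0.012,-0.003,-0.007,0, 0,0,0,-0.02,-0.003,0.033,0, 0,0,0,-0.02,-0.003,0.035,0, 0,0,0,-0.01,-0.013,0.035,40, 0,0,0,0.01,-0.03,0.025,40, 0,0,0,0,0,0,40]'
python3 - <<'E'
from rig import *
from geo import *
import cv2
s=observe();print(s["time_s"],s["q"],s["ft_force"],s["grip_width"])
ax=S@np.array([-np.sin(np.radians(35)),0,np.cos(np.radians(35))]);T=O+S@[-.0872,-.102,.1245];print(ax,T)
q=go(np.array(s["position"]),np.array(s["tool_rot"]),cols(-S[:,1],-ax),T+.065*ax)
q=go(*q,q[1],T-.005*ax)
f=get_image("top")["frame"]; b=get_image("scene")["frame"]
# T-bar dark centroids
for n,im,(x0,x1,y0,y1) in(("top",f,(315,330,183,216)),("scene",b,(219,234,176,192))):
    g=im[y0:y1,x0:x1].max(2);ys,xs=np.nonzero(g<45);print(n,xs.mean()+x0+.5,ys.mean()+y0+.5,len(xs),xs.min()+x0,xs.max()+x0,ys.min()+y0,ys.max()+y0,proj(n,T))
E
```

```text
time_s: 7.5
position: [0.4117, 0.0037, 0.2892]
tool_rot: [[0.155, -0.852, 0.5], [-0.988, -0.136, 0.073], [0.006, -0.505, -0.863]]
ft_force: [0.3, 0.4, -0.5]
grip_width: 0.0342
7.5 [-26.66815335  -6.53623622 106.88414843  20.52088648  55.7973347
  46.32891391] [ 0.32817708  0.38929319 -0.47785662] 0.03421742247584632
[-0.56688564 -0.08735333  0.81915204] [ 0.55615137 -0.09109037  0.3095    ]
turn [ 0.018 -0.079 -0.002] shift [ 0.1076 -0.1005  0.0735] rows>= 3.4 -> [ 0.5193 -0.0968  0.3627]
turn [0. 0. 0.] shift [ 0.0397  0.0061 -0.0573] rows>= 1.5 -> [ 0.559  -0.0907  0.3054]
top 321.40909090909093 202.8838383838384 99 316 326 192 212 [321.35398   201.8372943]
scene 226.1375 185.0625 80 222 229 179 190 [225.75572443 185.2551799 ]
```

```bash
python3 -m crank '[0.004,-0.016,0,0.0215,-0.02,0.0147,40, 0.004,-0.016,0,0.0215,-0.02,0.0147,40, 0.004,-0.016,0,0.0215,-0.02,0.0147,40, 0.003,-0.016,-0.001,0.0215,-0.02,0.0147,40, 0.003,-0.015,-0.001,0.0216,-0.0205,0.0147,40, 0,0,0,0,0,0,40, 0,0,0,0.01,0.0015,-0.0143,40, 0,0,0,0.01,0.0015,-0.0143,40, 0,0,0,0.01,0.0015,-0.0143,40, 0,0,0,0.0097,0.0016,-0.0144,40, 0,0,0,0,0,0,40]'
python3 - <<'E'
from rig import *
from geo import *
import cv2
s=observe();print(s["time_s"],s["q"],s["ft_force"],s["grip_width"])
ax=S@np.array([-np.sin(np.radians(35)),0,np.cos(np.radians(35))]);T=O+S@[-.0872,-.102,.1245]
go(np.array(s["position"]),np.array(s["tool_rot"]),cols(-S[:,1],-ax),T-.005*ax)
a=get_image("top")["frame"][150:250,260:370];b=get_image("scene")["frame"][150:250,180:290]
cv2.imwrite("pics/e.png",cv2.resize(np.hstack([a,b])[:,:,::-1],None,fx=3.6,fy=3.6,interpolation=2))
E
```

```text
time_s: 8.7
position: [0.5562, -0.0859, 0.2978]
tool_rot: [[0.158, -0.817, 0.554], [-0.987, -0.125, 0.096], [-0.009, -0.563, -0.827]]
ft_force: [-0.5, -0.8, -0.2]
grip_width: 0.0339
8.7 [-30.21583322   9.6952923   89.96211118  25.98684477  55.71848034
  40.77965136] [-0.53299799 -0.78336434 -0.19979676] 0.033850419995333496
turn [-0.007 -0.015 -0.005] shift [ 0.0028 -0.0047  0.0076] rows>= 0.2 -> [ 0.559  -0.0907  0.3054]
```

View pics/e.png

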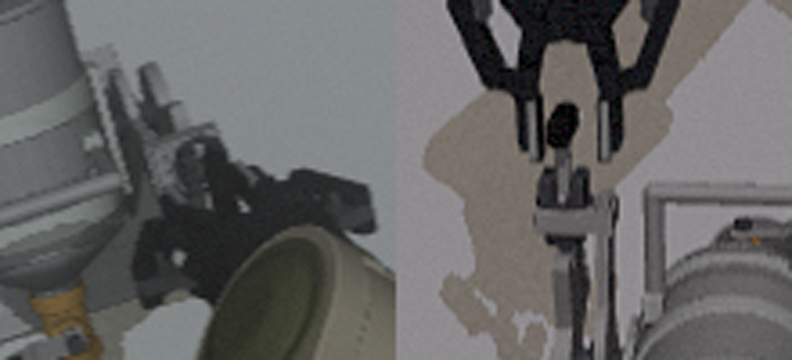

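The fingers straddle the T-bar (scene crop: pads at x≈530 and 605, T at 563). I'll make a small correction and close.

```bash
python3 -m crank '[-0.007,-0.015,-0.005,0.0028,-0.0047,0.0065,40, 0,0,0,0,0,0,0, 0,0,0,0,0,0,0, 0,0,0,0,0,0,0, 0,0,0,0,0,0,0, 0,0,0,0,0,0,0]' 60
python3 - <<'E'
from rig import *
from geo import *
s=observe();print(s["time_s"],s["q"],s["ft_force"],s["grip_width"])
ax=S@np.array([-np.sin(np.radians(35)),0,np.cos(np.radians(35))]);T=O+S@[-.0872,-.102,.1245]
go(np.array(s["position"]),np.array(s["tool_rot"]),cols(-S[:,1],-ax),T-.005*ax)
print((ax*.0195/4).round(5),(ax*.145).round(4))
E
```

```text
time_s: 9.4
position: [0.5592, -0.0909, 0.3093]
tool_rot: [[0.153, -0.805, 0.573], [-0.988, -0.126, 0.087], [0.002, -0.58, -0.815]]
ft_force: [-5.3, 10.9, 7.5]
grip_width: 0.0129
9.4 [-30.63928207   9.19885456  89.10873341  26.32195692  55.79481459
  40.60132446] [-5.26315854 10.92687588  7.49078308] 0.012920150764317077
turn [ 0.001  0.008 -0.   ] shift [-0.0002  0.0002 -0.0039] rows>= 0.1 -> [ 0.559  -0.0907  0.3054]
[-0.00276 -0.00043  0.00399] [-0.0822 -0.0127  0.1188]
```

```bash
python3 -m crank '[0,0,0,-0.0028,0.0004,0.004,0, 0,0,0,-0.0028,0.0001,0.004,0, 0,0,0,-0.0028,-0.0004,0.004,0, 0,0,0,-0.0028,-0.0004,0.004,0, 0,0,0,0,0,0,0]'
python3 - <<'E'
from rig import *
from geo import *
s=observe();print(s["time_s"],s["q"],s["ft_force"],s["grip_width"])
ax=S@np.array([-np.sin(np.radians(35)),0,np.cos(np.radians(35))])
d=np.array(s["position"])-[.5592,-.0909,.3093];print("axial",d@ax,"lat",d-ax*(d@ax),"Fax",np.array(s["ft_force"])@ax)
E
```

```text
time_s: 9.9
position: [0.5487, -0.092, 0.3237]
tool_rot: [[0.151, -0.806, 0.573], [-0.989, -0.124, 0.086], [0.002, -0.579, -0.815]]
ft_force: [13.9, 6.6, -8.6]
grip_width: 0.013
9.9 [-31.49432383   7.52707075  88.68271834  26.03453659  58.06621774
  40.91578353] [13.85727823  6.55551385 -8.63046575] 0.012989722930182208
axial 0.017859942295194192 lat [-0.00039318  0.00047076 -0.00022189] Fax -15.497801608394063
```

```bash
python3 -m crank '[0,0,0,-0.0007,-0.0001,0.001,0, -0.0742,-0.0114,0.1072,0,0,0,0, -0.0742,-0.0114,0.1072,0,0,0,0, -0.0742,-0.0114,0.1072,0,0,0,0, -0.0742,-0.0114,0.1072,0,0,0,0, -0.0742,-0.0114,0.1072,0,0,0,0, -0.0742,-0.0114,0.1072,0,0,0,0, -0.0742,-0.0114,0.1072,0,0,0,0, -0.0742,-0.0114,0.1072,0,0,0,0, -0.0742,-0.0114,0.1072,0,0,0,0, -0.0742,-0.0114,0.1072,0,0,0,0, -0.0742,-0.0114,0.1072,0,0,0,0, -0.0742,-0.0114,0.1072,0,0,0,0, 0,0,0,0,0,0,0, 0,0,0,0,0,0,0]'
cat > st.py <<'E'
from rig import *
from geo import *
s=observe();print(s["time_s"],np.round(s["q"],1),s["grip_width"])
ax=S@np.array([-np.sin(np.radians(35)),0,np.cos(np.radians(35))])
d=np.array(s["position"])-[.5592,-.0909,.3093];R=np.array(s["tool_rot"]);print("axial",d@ax,"lat",d-ax*(d@ax),"F",s["ft_force"],"Fax",np.array(s["ft_force"])@ax,"M",s["wrist_torque"])
go(np.array(s["position"]),R,cols(S.T[0]*0+np.cross(-S[:,1],ax)*-1,-ax),np.array(s["position"]))
E
python3 st.py
```

```text
time_s: 11.4
position: [0.5466, -0.09, 0.3222]
tool_rot: [[0.81, 0.159, 0.565], [0.124, -0.987, 0.101], [0.573, -0.012, -0.819]]
ft_force: [6.5, 13.0, -11.3]
grip_width: 0.0131
11.4 [-31.7   7.6  88.7  26.5  59.  -49.5] 0.013140723265434738
axial 0.017639673895676285 lat [-0.00260523  0.00239144 -0.0015479 ] F [  6.52608647  12.96338874 -11.28447173] Fax -14.075637957288563 M [1.45694857 0.23583789 1.01505276]
turn [-0.012 -0.002 -0.007] shift [0. 0. 0.] rows>= 0.1 -> [ 0.5466 -0.09    0.3222]
```

```bash
python3 -m crank '[-0.006,-0.001,-0.003,0.0013,-0.0003,-0.0018,0, -0.006,-0.001,-0.003,0.0013,-0.0003,-0.0018,0, 0,0,0,0.0008,-0.0003,-0.0013,0, 0,0,0,0,0,0,0]'; python3 st.py
```

```text
time_s: 11.8
position: [0.5494, -0.0899, 0.3182]
tool_rot: [[0.809, 0.155, 0.567], [0.127, -0.988, 0.09], [0.574, -0.001, -0.819]]
ft_force: [-3.1, 19.4, -2.7]
grip_width: 0.0127
11.8 [-31.2   7.9  89.   26.   57.7 -49.1] 0.012696457027466895
axial 0.012813402014248512 lat [-0.00257012  0.00216465 -0.00154779] F [-3.12532535 19.41357983 -2.70482794] Fax -2.1398041555720964 M [2.56858585 0.89156473 1.82045807]
turn [-0.001  0.    -0.003] shift [0. 0. 0.] rows>= 0.0 -> [ 0.5494 -0.0899  0.3182]
```

```bash
python3 -m crank '[0,0,0,0,-0.001,0,40, 0,0,0,0,0,0,40, 0,0,0,0,0,0,40, 0,0,0,-0.0142,-0.0022,0.0205,40, 0,0,0,-0.0142,-0.0022,0.0205,40, 0,0,0,-0.0142,-0.0022,0.0205,40, 0,0,0,-0.0142,0.015,0.02,40, 0,0,0,0,0.02,0,0, 0,0,0,0,0,0,0]'; python3 st.py
python3 - <<'E'
from rig import *
import cv2,numpy as np
a=get_image("top")["frame"][150:250,260:370];b=get_image("scene")["frame"][150:250,180:290]
cv2.imwrite("pics/f.png",cv2.resize(np.hstack([a,b])[:,:,::-1],None,fx=3.6,fy=3.6,interpolation=2))
E
```

```text
time_s: 12.7
position: [0.4939, -0.0655, 0.4025]
tool_rot: [[0.805, 0.151, 0.573], [0.129, -0.989, 0.079], [0.579, 0.01, -0.815]]
ft_force: [0.6, 0.6, -0.6]
grip_width: 0.0057
12.7 [-32.3  -1.6  85.6  23.5  69.2 -44.3] 0.005713953321126272
axial 0.11110545806025593 lat [-0.00230406  0.0350804   0.00214643] F [ 0.63027961  0.56699286 -0.56800199] Fax -0.8721051585320521 M [-0.05878565  0.27853926  0.01318001]
turn [0.009 0.008 0.002] shift [0. 0. 0.] rows>= 0.1 -> [ 0.4939 -0.0655  0.4025]
```

View pics/f.png

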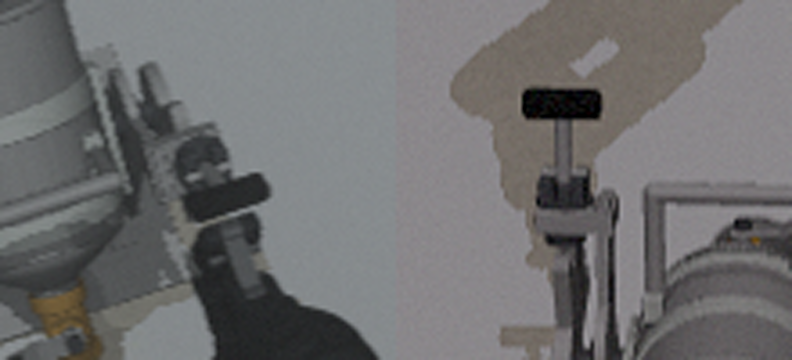

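The T-bar now lies along the pivot axis and stands well out of its sleeve: it is parked. Next is the bar push.

```bash
cat > bar.py <<'E'
from rig import *
from geo import *
import sys
s=observe();print(s["time_s"],np.round(s["q"],1),s["ft_force"],s["grip_width"])
Rt=cols(S[:,0],np.array([0,0,-1.]))
q=(np.array(s["position"]),np.array(s["tool_rot"]))
print("rel stand",(S.T@(q[0]-O)).round(4))
for w in sys.argv[1:]:
    x,y,z=map(float,w.split(","));q=go(*q,Rt,O+S@[x,y,z])
E
b(){ :; }; python3 bar.py $(python3 -c "
import numpy as np
print('-.098,0,.165','-.098,0,.0976',*['%.4f,0,%.4f'%(.115*np.sin(np.radians(f))-.0205,.115*np.cos(np.radians(f))-.002) for f in(-30,-20,-10,0,10,15,20)])")
```

```text
12.8 [-32.4  -1.4  85.6  23.6  69.2 -44.4] [1.05708182 0.17319595 0.94306298] 1.0789284983749826e-05
rel stand [-0.1446 -0.0686  0.2163]
turn [-0.085  0.61  -0.001] shift [ 0.0356  0.0749 -0.0513] rows>= 4.2 -> [0.5299 0.0081 0.35  ]
turn [0. 0. 0.] shift [ 0.      0.     -0.0674] rows>= 1.4 -> [0.5299 0.0081 0.2826]
turn [0. 0. 0.] shift [0.0198 0.003  0.    ] rows>= 0.4 -> [0.5497 0.0111 0.2826]
turn [0. 0. 0.] shift [0.018  0.0028 0.0085] rows>= 0.4 -> [0.5677 0.0139 0.2911]
turn [0. 0. 0.] shift [0.0191 0.0029 0.0052] rows>= 0.4 -> [0.5868 0.0168 0.2963]
turn [0. 0. 0.] shift [0.0198 0.003  0.0017] rows>= 0.4 -> [0.6065 0.0199 0.298 ]
turn [0. 0. 0.] shift [ 0.0198  0.003  -0.0017] rows>= 0.4 -> [0.6263 0.0229 0.2963]
turn [0. 0. 0.] shift [ 0.0097  0.0015 -0.0022] rows>= 0.2 -> [0.636  0.0244 0.2941]
turn [0. 0. 0.] shift [ 0.0094  0.0014 -0.003 ] rows>= 0.2 -> [0.6454 0.0259 0.2911]
```

```bash
python3 -m crank '[-0.014,0.1,0,0,0.0125,0,0, -0.014,0.1,0,0.004,0.0125,0,0, -0.014,0.1,0,0.008,0.0125,-0.01,0, -0.014,0.1,0,0.008,0.0125,-0.014,0, -0.014,0.105,0,0.008,0.0125,-0.014,0, -0.014,0.105,0,0.0076,0.0124,-0.0133,0, 0,0,0,0,0,0,0, 0,0,0,0,0,-0.0225,0, 0,0,0,0,0,-0.0225,0, 0,0,0,0,0,-0.0224,0, 0,0,0,0,0,0,0]'; python3 bar.py -- -.098,0,.0976 2>/dev/null || python3 bar.py " -.098,0,.0976" " -.078,0,.0976"
```

```text
time_s: 13.9
position: [0.529, 0.0076, 0.2802]
tool_rot: [[0.988, 0.151, -0.005], [0.151, -0.988, 0.002], [-0.004, -0.003, -1.0]]
ft_force: [0.6, -0.3, 0.8]
grip_width: 0.0
13.9 [-12.1  18.5  73.6   0.1  88.2 -20.8] [ 0.57768336 -0.31656757  0.83225161] 2.4689693070289114e-05
rel stand [-0.099  -0.0004  0.0952]
13.9 [-12.1  18.5  73.6   0.1  88.2 -20.8] [ 0.57768336 -0.31656757  0.83225161] 2.4689693070289114e-05
rel stand [-0.099  -0.0004  0.0952]
turn [-0.002 -0.005  0.001] shift [0.0009 0.0005 0.0024] rows>= 0.1 -> [0.5299 0.0081 0.2826]
turn [0. 0. 0.] shift [0.0198 0.003  0.    ] rows>= 0.4 -> [0.5497 0.0111 0.2826]
```

```bash
python3 -m crank '[0,0,0,0.005,0.0008,0,0, 0,0,0,0.005,0.0008,0,0, 0,0,0,0.005,0.0008,0,0, 0,0,0,0.005,0.0008,0,0, 0,0,0,0.0036,0.0006,0.0017,0, 0,0,0,0.0036,0.0006,0.0017,0, 0,0,0,0.0036,0.0006,0.0017,0, 0,0,0,0.0036,0.0006,0.0017,0, 0,0,0,0.0036,0.0006,0.0017,0, 0,0,0,0.0038,0.0006,0.001,0, 0,0,0,0.0038,0.0006,0.001,0, 0,0,0,0.0038,0.0006,0.001,0, 0,0,0,0.0038,0.0006,0.001,0, 0,0,0,0.0038,0.0006,0.001,0, 0,0,0,0.004,0.0006,0.0003,0, 0,0,0,0.004,0.0006,0.0003,0, 0,0,0,0.004,0.0006,0.0003,0, 0,0,0,0.004,0.0006,0.0003,0, 0,0,0,0.004,0.0006,0.0003,0]'; python3 bar.py " -.0205,0,.113"  " -.0005,0,.1113" ".0093,0,.1091" ".0188,0,.1061"
```

```text
time_s: 15.8
position: [0.6068, 0.0205, 0.2984]
tool_rot: [[0.988, 0.152, -0.001], [0.152, -0.988, 0.001], [-0.001, -0.001, -1.0]]
ft_force: [-5.0, -0.8, 4.1]
grip_width: -0.0002
15.8 [ -9.2  26.2  58.5   0.   95.4 -18. ] [-4.95096444 -0.77843334  4.05992516] -0.0001592655459859142
rel stand [-0.0202  0.0005  0.1134]
turn [-0.001 -0.001 -0.   ] shift [-0.0003 -0.0006 -0.0004] rows>= 0.0 -> [0.6065 0.0199 0.298 ]
turn [0. 0. 0.] shift [ 0.0198  0.003  -0.0017] rows>= 0.4 -> [0.6263 0.0229 0.2963]
turn [0. 0. 0.] shift [ 0.0097  0.0015 -0.0022] rows>= 0.2 -> [0.636  0.0244 0.2941]
turn [0. 0. 0.] shift [ 0.0094  0.0014 -0.003 ] rows>= 0.2 -> [0.6454 0.0259 0.2911]
```

```bash
python3 -m crank '[0,0,0,0.004,0.0006,-0.0004,0, 0,0,0,0.004,0.0006,-0.0004,0, 0,0,0,0.004,0.0006,-0.0004,0, 0,0,0,0.004,0.0006,-0.0004,0, 0,0,0,0.004,0.0006,-0.0004,0, 0,0,0,0.0032,0.0005,-0.0007,0, 0,0,0,0.0032,0.0005,-0.0007,0, 0,0,0,0.0032,0.0005,-0.0007,0, 0,0,0,0.0023,0.0003,-0.0007,0, 0,0,0,0.0023,0.0003,-0.0007,0, 0,0,0,0.0023,0.0003,-0.0007,0, 0,0,0,0.0022,0.0003,-0.0007,0, 0,0,0,0,0,0,0]'; python3 bar.py ".0188,0,.1061"
```

```text
time_s: 17.1
position: [0.646, 0.0263, 0.2903]
tool_rot: [[0.988, 0.153, -0.0], [0.153, -0.988, 0.001], [-0.0, -0.001, -1.0]]
ft_force: [-0.3, -0.0, 0.3]
grip_width: 0.0004
17.1 [ -8.2  30.8  51.9   0.1  97.3 -16.9] [-0.33257801 -0.03502439  0.28328714] 0.00036779416966035874
rel stand [0.0195 0.0003 0.1053]
turn [-0.001 -0.    -0.   ] shift [-0.0006 -0.0004  0.0008] rows>= 0.0 -> [0.6454 0.0259 0.2911]
```

```bash
python3 -m crank '[0,0,0,0.001,0.0001,-0.0004,0, 0,0,0,0.001,0.0001,-0.0004,0, 0,0,0,0.001,0.0002,-0.0004,0, 0,0,0,0.001,0.0002,-0.0004,0, 0,0,0,0,0,0,0]'; python3 bar.py
```

```text
time_s: 17.6
position: [0.6475, 0.0265, 0.2899]
tool_rot: [[0.988, 0.152, -0.006], [0.152, -0.988, 0.0], [-0.006, -0.001, -1.0]]
ft_force: [-18.6, -2.7, 8.8]
grip_width: -0.0001
17.6 [ -8.1  31.1  51.4  -0.   97.8 -16.8] [-18.63381443  -2.67955683   8.83291531] -0.00013043847622285496
rel stand [0.021  0.0003 0.1049]
```

```bash
python3 -m crank '[0,0,0,-0.01,-0.0015,0.001,0, 0,0,0,-0.01,-0.0015,0.002,0, 0,0,0,0,0,0.03,0, 0,0,0,0,0,0.03,0, 0,0,0,0,0,0.03,0, 0,0,0,-0.02,0,0.03,0, 0.014,-0.1,0,-0.02,-0.025,0,40, 0.014,-0.1,0,-0.02,-0.025,0,40, 0.014,-0.1,0,-0.02,-0.025,0,40, 0.014,-0.1,0,-0.02,-0.025,0,40, 0.014,-0.1,0,-0.02,-0.02,-0.01,40, 0.014,-0.1,0,-0.01,0,-0.01,40, 0,0,0,0,0,0,40]'
cat > tee.py <<'E'
from rig import *
from geo import *
s=observe();print(s["time_s"],np.round(s["q"],1),s["ft_force"],s["grip_width"])
ax=S@np.array([-np.sin(np.radians(35)),0,np.cos(np.radians(35))]);T=O+S@[-.0872,-.102,.1245]
Rt=cols(np.cross(ax,-S[:,1])*1,-ax);P=T+.012*ax
q=go(np.array(s["position"]),np.array(s["tool_rot"]),Rt,P+.06*ax);q=go(*q,Rt,P)
E
python3 tee.py
python3 - <<'E'
from rig import *
import cv2,numpy as np
a=get_image("top")["frame"][130:230,220:330];b=get_image("scene")["frame"][150:250,200:310]
cv2.imwrite("pics/g.png",cv2.resize(np.hstack([a,b])[:,:,::-1],None,fx=3.6,fy=3.6,interpolation=2))
E
```

```text
time_s: 18.9
position: [0.4971, -0.0962, 0.3896]
tool_rot: [[0.814, 0.147, 0.562], [0.123, -0.989, 0.081], [0.568, 0.004, -0.823]]
ft_force: [-0.1, -0.5, 0.3]
grip_width: 0.0343
18.9 [-35.9   0.2  85.6  24.9  69.7 -48.1] [-0.14810023 -0.50129674  0.28038018] 0.03426256050707758
turn [ 0.005 -0.006  0.005] shift [ 0.0183 -0.0012 -0.0211] rows>= 0.6 -> [ 0.5153 -0.0974  0.3685]
turn [0. 0. 0.] shift [ 0.034   0.0052 -0.0491] rows>= 1.2 -> [ 0.5493 -0.0921  0.3193]
```

View pics/g.png

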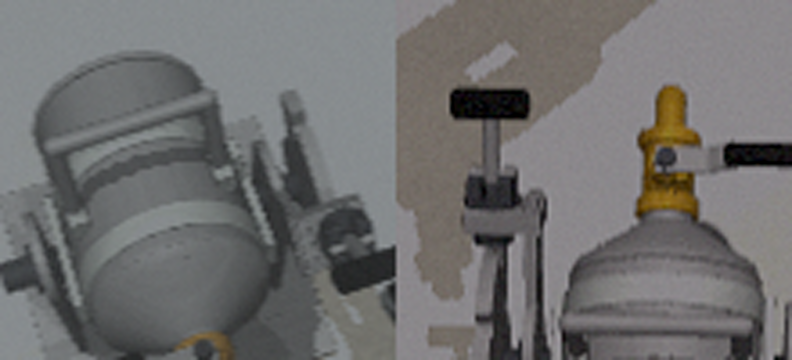

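The can is nose up, the tap handle is across the pipe, and the T is still parked. Now I grasp the T.

```bash
python3 -m crank '[0.005,-0.006,0.005,0.018,-0.0012,-0.021,40, 0,0,0,0,0,0,40, 0,0,0,0.0113,0.0017,-0.0163,40, 0,0,0,0.0113,0.0017,-0.0163,40, 0,0,0,0.0113,0.0017,-0.0163,40, 0,0,0,0,0,0,40]'; python3 tee.py
```

```text
time_s: 19.6
position: [0.5526, -0.0916, 0.3211]
tool_rot: [[0.81, 0.158, 0.565], [0.13, -0.988, 0.089], [0.572, 0.001, -0.82]]
ft_force: [-0.0, -0.4, 0.4]
grip_width: 0.0342
19.6 [-31.1   8.2  88.1  25.7  58.3 -48.9] [-0.03483212 -0.43100635  0.37775546] 0.034161990318555185
turn [ 0.002 -0.001 -0.005] shift [-0.0372 -0.0057  0.0474] rows>= 1.3 -> [ 0.5153 -0.0974  0.3685]
turn [0. 0. 0.] shift [ 0.034   0.0052 -0.0491] rows>= 1.2 -> [ 0.5493 -0.0921  0.3193]
```

```bash
python3 -m crank '[0,0,0,-0.0033,-0.0005,-0.0018,40, 0,0,0,0,0,0,0, 0,0,0,0,0,0,0, 0,0,0,0,0,0,0, 0,0,0,0,0,0,0, 0,0,0,0,0,0,0]' 60; python3 tee.py; python3 st.py|tail -2
```

```text
time_s: 20.2
position: [0.5476, -0.0929, 0.3214]
tool_rot: [[0.808, 0.156, 0.568], [0.13, -0.988, 0.086], [0.575, 0.004, -0.818]]
ft_force: [-6.4, -0.3, 2.3]
grip_width: 0.0128
20.2 [-31.6   7.6  88.8  25.9  58.1 -49.5] [-6.42492602 -0.27208944  2.3488628 ] 0.01284939247174041
turn [ 0.004  0.002 -0.003] shift [-0.0322 -0.0045  0.0471] rows>= 1.2 -> [ 0.5153 -0.0974  0.3685]
turn [0. 0. 0.] shift [ 0.034   0.0052 -0.0491] rows>= 1.2 -> [ 0.5493 -0.0921  0.3193]
axial 0.016697635671757752 lat [-0.00216892 -0.00054331 -0.00155891] F [-6.42492602 -0.27208944  2.3488628 ] Fax 5.590041952485243 M [0.0009569  0.79710706 0.05042846]
turn [ 0.004  0.002 -0.003] shift [0. 0. 0.] rows>= 0.0 -> [ 0.5476 -0.0929  0.3214]
```

```bash
python3 -m crank '[0,0,0,-0.0012,-0.0002,0.0017,0, 0,0,0,-0.0012,-0.0002,0.0017,0, 0,0,0,-0.0012,-0.0002,0.0017,0, 0,0,0,0,0,0,0]'; python3 st.py
```

```text
time_s: 20.6
position: [0.5448, -0.0933, 0.3251]
tool_rot: [[0.808, 0.155, 0.568], [0.128, -0.988, 0.088], [0.574, 0.002, -0.819]]
ft_force: [10.0, 2.6, -10.5]
grip_width: 0.0126
20.6 [-31.9   7.2  88.7  26.   58.8 -49.5] 0.012550443149250554
axial 0.02136117133136662 lat [-0.0023293 -0.0004983 -0.0016651] F [ 10.00226879   2.62437866 -10.51029235] Fax -14.50891818026646 M [ 0.02996564 -0.36166537 -0.0635439 ]
turn [ 0.002  0.001 -0.003] shift [0. 0. 0.] rows>= 0.0 -> [ 0.5448 -0.0933  0.3251]
```

```bash
python3 -m crank '[0,0,0,-0.0005,-0.0001,0.0007,0, 0.0742,0.0114,-0.1072,0,0,0,0, 0.0742,0.0114,-0.1072,0,0,0,0, 0.0742,0.0114,-0.1072,0,0,0,0, 0.0742,0.0114,-0.1072,0,0,0,0, 0.0742,0.0114,-0.1072,0,0,0,0, 0.0742,0.0114,-0.1072,0,0,0,0, 0.0742,0.0114,-0.1072,0,0,0,0, 0.0742,0.0114,-0.1072,0,0,0,0, 0.0742,0.0114,-0.1072,0,0,0,0, 0.0742,0.0114,-0.1072,0,0,0,0, 0.0742,0.0114,-0.1072,0,0,0,0, 0.0742,0.0114,-0.1072,0,0,0,0, 0,0,0,0,0,0,0]'; python3 st.py;python3 - <<'E'
from rig import *
from geo import *
s=observe();ax=S@np.array([-np.sin(np.radians(35)),0,np.cos(np.radians(35))])
go(np.array(s["position"]),np.array(s["tool_rot"]),cols(-S[:,1],-ax),np.array(s["position"]))
E
```

```text
time_s: 22.0
position: [0.5438, -0.0927, 0.3249]
tool_rot: [[0.153, -0.811, 0.565], [-0.988, -0.125, 0.089], [-0.001, -0.572, -0.821]]
ft_force: [8.5, 4.5, -13.0]
grip_width: 0.0128
22.0 [-31.9   7.2  88.7  25.8  59.   40.9] 0.012787552678434483
axial 0.02164199129291649 lat [-0.00312879  0.0001021  -0.00215436] F [  8.52681993   4.53750489 -12.99143209] Fax -15.87205605648828 M [ 0.19069781 -0.02079637  0.13505901]
turn [-0.889 -0.14   1.287] shift [0. 0. 0.] rows>= 10.8 -> [ 0.5438 -0.0927  0.3249]
turn [-0.001 -0.003 -0.001] shift [0. 0. 0.] rows>= 0.0 -> [ 0.5438 -0.0927  0.3249]
```

```bash
python3 -m crank '[0,0,0,0.0018,0.0002,-0.0025,0, 0,0,0,0.0018,0.0002,-0.0025,0, 0,0,0,0.0018,0.0002,-0.0025,0, 0,0,0,0.0018,0.0002,-0.0025,0, 0,0,0,0.0017,0.0002,-0.0025,0, 0,0,0,0.0017,0.0002,-0.0025,0, 0,0,0,0,0,0,0]'; python3 st.py
```

```text
time_s: 22.7
position: [0.5539, -0.0913, 0.3107]
tool_rot: [[0.157, -0.81, 0.565], [-0.988, -0.13, 0.088], [0.002, -0.572, -0.821]]
ft_force: [0.2, 5.0, -4.4]
grip_width: 0.0132
22.7 [-31.    8.8  89.2  26.   56.8  40.5] 0.013186727113348286
axial 0.00416594423257515 lat [-2.92372825e-03 -5.23760927e-05 -2.02892098e-03] F [ 0.19716463  4.98460879 -4.39546169] Fax -4.147743410444921 M [0.33544562 0.50772056 0.33626967]
turn [-0.887 -0.139  1.284] shift [0. 0. 0.] rows>= 10.8 -> [ 0.5539 -0.0913  0.3107]
```

```bash
python3 -m crank '[0,0,0,0.0006,0.0001,-0.0008,0, 0,0,0,0,0,0,40, 0,0,0,0,0,0,40, 0,0,0,0,0,0,40, 0,0,0,-0.0142,-0.0022,0.0205,40, 0,0,0,-0.0142,-0.0022,0.0205,40, 0,0,0,-0.0142,-0.0022,0.0205,40, 0,0,0,-0.025,-0.02,0.025,40, 0,0,0,-0.04,-0.02,0.02,40, 0,0,0,-0.04,0,0.01,40, 0,0,0,0,0,0,40]'
python3 - <<'E'
from rig import *
from geo import *
import cv2
f={n:get_image(n)["frame"] for n in F}
a=f["top"][130:260,220:350];b=f["scene"][150:280,200:330]
cv2.imwrite("pics/h.png",cv2.resize(np.hstack([a,b])[:,:,::-1],None,fx=3,fy=3,interpolation=2))
ax=S@np.array([-np.sin(np.radians(35)),0,np.cos(np.radians(35))]);T=O+S@[-.0872,-.102,.1245]
for d in(0,.005,.013):print(d,[proj(n,T+d*ax) for n in F])
for n,(x0,x1,y0,y1) in(("top",(315,330,183,216)),("scene",(219,234,172,192))):
    g=f[n][y0:y1,x0:x1].max(2);ys,xs=np.nonzero(g<45);print(n,xs.mean()+x0+.5,ys.mean()+y0+.5,len(xs),xs.min()+x0,xs.max()+x0,ys.min()+y0,ys.max()+y0)
for an in(15,20):
    c=np.radians(an);print(an,[[proj(n,O+S@[.115*np.sin(c),y,.115*np.cos(c)]).round(1) for y in(.048,-.048)] for n in F])
E
```

```text
time_s: 23.8
position: [0.4054, -0.1396, 0.429]
tool_rot: [[0.151, -0.808, 0.569], [-0.988, -0.128, 0.08], [0.008, -0.575, -0.818]]
ft_force: [0.9, -0.1, -0.3]
grip_width: 0.034
0 [array([225.75572443, 185.2551799 ]), array([321.35398  , 201.8372943])]
0.005 [array([225.67891864, 182.96103393]), array([322.0294948 , 202.67060088])]
0.013 [array([225.55550524, 179.27474509]), array([323.12636556, 204.02368688])]
top 321.1363636363636 202.24545454545455 55 317 326 192 212
scene 226.08536585365854 184.9512195121951 82 222 229 179 190
15 [[array([296.7, 235.8]), array([248.5, 235.2])], [array([235.2, 174.7]), array([278.1, 160.7])]]
20 [[array([296.6, 240.7]), array([248.4, 240.1])], [array([234. , 171.1]), array([276.7, 157.2])]]
```

View pics/h.png

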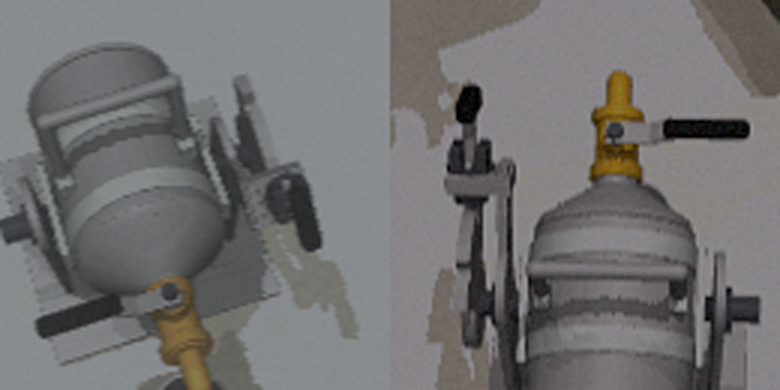

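The T's centroid in the scene view (226.1, 185.0) matches its starting value, so the plunger is in. The bar is at row ≈240, where 20° predicts 240.4. The handle is square across and the gripper is clear.

```bash
python3 -c "
from rig import *
print(close_job())"
```

```text
the job is handed in; nothing more can be done
None
```

The job is done and handed in at about 24 s of the 72 s allowed. `close_job()` gave no verdict.

I pushed the tap shut onto its stop, pulled the plunger, turned it a quarter and left it parked. I then eased the can back by its bar onto the rear stop, turned the plunger home and let it spring in.

Last checks:
- **Tap:** the push read about 29 N at the stop, and the final picture shows the handle square across the pipe.
- **Can:** the tipping bar sits at image row 240, where 240.4 is expected for 20° nose up. The push on the bar read about 19 N at the stop.
- **Plunger:** the T-handle is back on its starting pixel position to within 0.2 px in the scene view, so the pin is fully in. In the top view it agreed to 0.7 px, with fewer pixels because the light there had changed.
- **Robot:** the gripper is well clear, with a force reading below 1 N.

No check failed or disagreed. I did not measure the beaker, jar, bottle and sieve again at the end. The arm kept clear of them, and no unexpected force showed up.

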